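# Close-pack hexagonal inlay blocks in the glue-up tray

## Task

Set the two dark walnut hexagonal blocks down flat in the glue-up tray and close-pack them as a second row against the two pale maple blocks: one nested in the notch between the two maple blocks, the other beside it in the same row, with a face against its walnut neighbour and a face against a maple block. Make the touching faces snug, with gaps of no more than a couple of millimetres; the maple blocks must stay together too. Set the blocks down rather than dropping them, let go, and leave everything else on the bench alone.

Things in the scene. Friction and masses are not known exactly. Their poses are not given: they have to be found in the camera images.
- tray: Shallow glue-up tray fixed to the bench: grey floor, plywood rim. Outside 178 (own x) by 196 mm (own y), inside 162 by 180; floor 6 mm thick; rim 8 mm thick, its top 18 mm above the bench. Origin: centre of its underside, on the bench. The two maple blocks lie in a row along the +x (far) rim, pushed into the +x, -y corner (1 mm from both rims); the rest is empty
- maple1: Pale maple hexagonal block, loose, standing in the tray nearest its -y rim; 64 mm across flats, 74 mm across corners, 45 mm high, about 0.12 kg. Origin: centre of its underside; z up; corners lie along its own +x and -x, flat faces look along own +y, -y and 60 degrees either side of these. Starts parallel to the tray, at tray x +43 mm, y -57 mm
- maple2: Pale maple hexagonal block, loose, same size and axes as maple1, beside it face to face in the tray, at tray x = +43 mm, y = +7 mm
- walnut1: Dark brown walnut hexagonal block, loose, standing on the green cutting mat (3 mm thick); 64 mm across flats, 74 mm across corners, 45 mm high, about 0.12 kg. Origin: centre of its underside; z up; corners lie along its own +x and -x, flat faces look along own +y, -y and 60 degrees either side of these. Blocks on the mat are at least 100 mm apart between centres
- walnut2: The other dark brown walnut block, the same as walnut1 in every way; the two may be used in either place
- lacquered: Blue lacquered hexagonal block, loose, same size, also on the green mat; not part of this job. Origin: centre of its underside
- tin: Aluminium tin 79 x 104 x 76 mm at the far left of the mat, bystander. Origin: centre of its underside
- glue: White glue bottle, 60 mm diameter, 150 mm high with orange cap, standing beyond the tray, bystander. Origin: centre of its underside
- mallet: Mallet with wooden handle, 240 mm long, lying on the bench to the right of the tray, bystander
- gluebrush: Brush with red handle, 190 mm long, lying on the bench beyond the mat, bystander
- mug: Brown terracotta mug, 80 mm diameter, 90 mm high, right of the tray, bystander. Origin: centre of its underside

How it is judged:
By the outcome, as a careful person would: the job done as asked, in the order asked, and still so for the second after the job is handed in, with the robot touching nothing.
It also fails if it takes over 59 s, if anything falls off the work surface, if the arm or the gripper's body presses on something with over 40 N, if the wrist force passes 120 N, or if a joint passes its speed limit or range.

## Robot

A 7-joint arm with a two-finger parallel gripper is mounted at the origin on the work surface. World frame = base frame: x ahead of the robot, y to its left, z up, the work surface at z = 0. Lengths are in m, angles in rad, forces in N, time in s.
With the tool pointing down it reaches from about 0.4 to 0.85 m from the base axis. Payload 10.4 kg.
Tool frame: the origin (TCP) lies at the centre of the arm's flange, where the gripper is bolted on; the fingertips stand 182 mm ahead of it and the grasp point (between the pads) lies r.grasp_offset ahead of it (r.grasp_offset is the distance from the TCP to the grasp point, in m); z points along the fingers, y is the line along which they close (so a half turn about z gives the same grasp; the last joint's range is limited). The gripper opens to 87 mm and grips with 3 to 60 N. Pads are 19 mm wide; open, the fingers measure 117 mm over their backs; the gripper's body (75 mm by 190 mm) begins 51 mm behind the grasp point.
Start: joints at [-1.13, 0.332, -0.065, 1.46, 0.022, 1.35, -0.088], TCP at [0.28, 0.559, 0.405] pointing down, gripper open.
Joint ranges: [-2.6, 2.6], [-0.5, 2.12], [-1.47, 1.34], [0.16, 2.42], [-1.27, 4.41], [0.06, 2.06], [-2.6, 2.6]. Speed limits (rad/s): [2.22, 2.22, 2.79, 2.79, 3.14, 3.14, 3.14].

## Interface

Orientations are given as a unit quaternion [x, y, z, w].
In Python, from bench import status, vision, job, spotter, r gives the robot as it stands. The module is installed in compiled form; this text tells all that it offers.
- The arm moves only by the tool play_rows, never from a script. Its argument "series" is a list of rows, each a list of 6 numbers: the shift along the tool's x, y, z each as a share of 150 mm, from -1 to 1, then the turn, a rotation vector about the tool's x, y, z each as a share of 30 degrees, from -1 to 1. In form: [[x, y, z, ax, ay, az], ...]. A call has 1 to 5 rows; each row is the pose to reach, as a shift and turn from the pose commanded when the call began, along the tool's axes at that moment; what a row does not reach only later rows make up. A row lasts 1/10 s, in which the tool goes at most 50 mm and 8.59 degrees, less where a joint would pass 70% of its speed; a pose out of reach is approached as far as the arm can. A call with a number of a shift or a turn outside -1 to 1 is refused whole. A call with a gripper value outside its range is refused whole. "fingers" is the opening, from -1 (shut) to 1 (fully open), set as the call begins (left out, the last holds). The fingers move at their own pace and stop on an object; "squeeze" is the grip in N (left out, the last holds). Time passes only in rows, so rows that repeat a pose let the fingers close. It gives the time, the measured TCP pose, the force, the opening and the grip force at its end, in the units of the state.
- status.read_state(): the state, without advancing time (a new reading comes with each control period).
- vision.camera(name): name is "scene" or "top" or "wrist"; returns the picture (400x640x3 uint8, blue, green, red); there is no depth.
- vision.calibration(name): a dict with "fx", "fy", "cx", "cy" (pixels), "rvec" (rotation vector, rad) and "tvec" (3), from world to camera coordinates, as OpenCV has them; the wrist camera has in their place "T_tool_cam" (4x4, takes a point from camera to tool coordinates, whose origin is the TCP and whose axes are the flange's). Camera axes: x right, y down, z forward; pixel columns grow to the right and rows downward; lengths in m; the calibration is good to about 2 mm. A picture is of the moment at which its call begins: read the wrist's pose just before it. calibration takes no time and is no camera call.
- job.close_job(): hands the job in; it is judged then, once.
Trained networks look in the newest picture that a camera, given by its name, has taken for a name from the list of things; names that differ only in an ending like _2 or _b are one class to them, and where a whole thing is asked for, a point or a joint stands for the part that bears it (a point fixed in the world has none). Each returns a list of dicts, best first, with "conf" (0 to 1); they miss things now and then, are a little off and sometimes report something else, mostly with a low value. They report only what shows in the picture. A call takes as long as a camera call.
- spotter.boxes_of(camera, name): "point" ([x, y, z] in m, in world coordinates, good to about 4 mm: the middle of the surface that is visible of it).
- spotter.regions_of(camera, name): "pixels" (400x640 bool, what is visible of it).
The state is a dict: "time": time; "joint_positions": joint angles; "joint_vel": joint speeds; "joint_torque": joint torques, N m; "ee_pos": TCP position; "eef_rot": TCP orientation; "ft_force": force on the tool from outside, world axes, zero at the start; "torque": the same for the moment, N m; "width": finger opening in m; "grip_force": force on a finger pad.
Only numpy, scipy, OpenCV 4.12 (cv2) and the standard library are available. Lean on these libraries where they do the work, as an engineer would, in place of code of your own. Each camera call takes 0.05 s, during which the arm holds its last target. There are 200 camera calls.

## Working session

There is one attempt and no reset: what is moved stays moved. The work goes in short steps, Python scripts to look and compute and a tool call to move; the robot and the scene stay as the last step left them, time stands still between calls to the robot, and variables do not carry over. Pictures are saved under pics/ and viewed, at most 10 in all, crops included, and the job is handed in when it is done.

Besides the shell and the picture viewer there is one more tool, called after "Call:" by a JSON object that holds its "fn" and its "kwargs". play_rows: Moves the arm, as the interface text tells. Shift numbers are shares of 150 mm and turn numbers shares of 30 degrees, none past 1 either way. Its arguments: {"type":"object","properties":{"series":{"type":"array","items":{"type":"array","items":{"type":"number"}}},"fingers":{"type":"number"},"squeeze":{"type":"number"}},"required":["series"]}

```bash
mkdir -p pics; python3 - <<'E'
from bench import status, vision, job, spotter, r
import cv2,numpy as np
s=status.read_state();print({k:np.round(v,3) for k,v in s.items()},r.grasp_offset)
a=vision.camera("top");cv2.imwrite("pics/top.png",a)
for n in ["tray","maple1","walnut1","lacquered","tin","glue","mug","mallet"]:
    print(n,[(np.round(d["point"],3).tolist(),round(d["conf"],2)) for d in spotter.boxes_of("top",n)])
for n in ["top","scene","wrist"]: print(n,{k:np.round(v,4).tolist() for k,v in vision.calibration(n).items()})
E
```

```text
{'time': np.float64(0.0), 'joint_positions': array([-1.13 ,  0.333, -0.065,  1.461,  0.022,  1.35 , -0.089]), 'joint_vel': array([-0.   ,  0.   , -0.001,  0.001,  0.001,  0.   ,  0.001]), 'joint_torque': array([-0.0000e+00, -6.2326e+01,  2.5000e-02, -3.8990e+01, -6.1000e-02,
        4.0000e-02,  0.0000e+00]), 'ee_pos': array([0.28 , 0.559, 0.404]), 'eef_rot': array([ 0.23 ,  0.973, -0.001, -0.   ]), 'ft_force': array([-0.44 ,  0.541, -0.677]), 'torque': array([-0.024, -0.012, -0.017]), 'grip_force': np.float64(0.0), 'width': np.float64(0.087)} 0.1635
tray [([0.508, -0.097, 0.006], 0.93)]
maple1 [([0.579, -0.158, 0.052], 0.87), ([0.567, -0.094, 0.052], 0.67)]
walnut1 [([0.489, 0.3, 0.048], 0.63), ([0.611, 0.133, 0.048], 0.6)]
lacquered [([0.484, 0.125, 0.048], 0.9), ([0.49, 0.299, 0.048], 0.64)]
tin [([0.635, 0.447, 0.084], 0.93)]
glue [([0.764, -0.084, 0.099], 0.79)]
mug [([0.659, -0.45, 0.043], 0.61)]
mallet [([0.461, -0.453, 0.024], 0.6)]
top {'fx': 367.1172, 'fy': 367.1172, 'cx': 318.3004, 'cy': 198.7616, 'rvec': [2.0995, -2.1446, 0.1697], 'tvec': [0.0141, 0.6016, 1.1867]}
scene {'fx': 501.0178, 'fy': 501.0178, 'cx': 314.8442, 'cy': 192.9787, 'rvec': [2.2685, 0.6553, -0.2526], 'tvec': [-0.515, -0.2159, 1.9154]}
wrist {'fx': 354.2095, 'fy': 354.2095, 'cx': 317.4712, 'cy': 199.8, 'T_tool_cam': [[0.0007, -0.9601, -0.2796, 0.0766], [1.0, 0.0002, 0.0016, 0.0009], [-0.0015, -0.2796, 0.9601, 0.0198], [0.0, 0.0, 0.0, 1.0]]}
```

View pics/top.png

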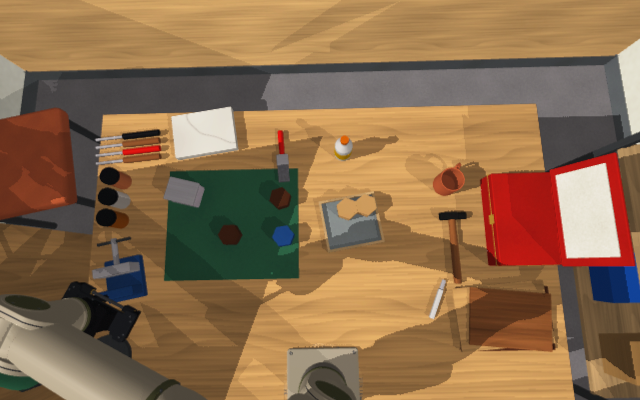

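Two walnuts at px (230,234) and (280,197), with the lacquered block at (283,236). The maples are at (348,208) and (367,204), in the tray rotated by about 10°. I'm moving over the left walnut to look with the wrist camera.

Call:
{"fn": "play_rows", "kwargs": {"series": [[-1,-0.46,0,0,0,0],[-1,-0.46,0,0,0,0],[-1,-0.46,0,0,0,0],[-1,-0.46,0,0,0,0]], "fingers": 1}}

```text
time: 0.85
ee_pos: [0.387, 0.4254, 0.4052]
eef_rot: [0.233, 0.972, -0.0, 0.001]
ft_force: [0.5, 0.5, 0.1]
width: 0.0871
grip_force: 0.0
```

Call:
{"fn": "play_rows", "kwargs": {"series": [[-1,-0.46,0,0,0,0],[-1,-0.46,0,0,0,0],[-1,-0.46,0,0,0,0],[-1,-0.46,0,0,0,0],[-1,-0.46,0,0,0,0]]}}

```text
time: 1.35
ee_pos: [0.4878, 0.2991, 0.4049]
eef_rot: [0.232, 0.973, -0.0, 0.0]
ft_force: [-0.8, 0.6, 0.0]
width: 0.0872
grip_force: 0.0
```

```bash
cat > h.py <<'E'
from bench import status, vision, job, spotter, r
import cv2,numpy as np
from scipy.spatial.transform import Rotation as Ro
from scipy.optimize import minimize
def tool():
    s=status.read_state(); T=np.eye(4); T[:3,:3]=Ro.from_quat(s["eef_rot"]).as_matrix(); T[:3,3]=s["ee_pos"]; return T
def snap(cam,fn=None):
    """picture and projector world->pixels"""
    T=tool(); im=vision.camera(cam); c=vision.calibration(cam)
    if fn: cv2.imwrite("pics/"+fn,im)
    K=np.array([[c["fx"],0,c["cx"]],[0,c["fy"],c["cy"]],[0,0,1]])
    if cam=="wrist":
        M=np.linalg.inv(T@np.array(c["T_tool_cam"])); rv,tv=cv2.Rodrigues(M[:3,:3])[0],M[:3,3]
    else: rv,tv=np.array(c["rvec"]),np.array(c["tvec"])
    return im,lambda P:cv2.projectPoints(np.array(P,float).reshape(-1,1,3),rv,tv,K,None)[0].reshape(-1,2)
def hexv(x,y,a,z0,z1):
    t=a+np.arange(6)*np.pi/3; R=.032/np.cos(np.pi/6)
    p=np.c_[x+R*np.cos(t),y+R*np.sin(t)]
    return np.r_[np.c_[p,np.full(6,z0)],np.c_[p,np.full(6,z1)]]
def fit(mask,proj,x,y,z0,a0=None,crop=None):
    """hexagonal prism silhouette fitted to mask: x,y,yaw(deg mod 60),IoU"""
    m=cv2.resize(mask.astype(np.uint8),None,fx=4,fy=4,interpolation=cv2.INTER_NEAREST)
    def cost(p):
        h=cv2.convexHull(((proj(hexv(p[0],p[1],p[2],z0,z0+.045))+.5)*4-.5).astype(np.float32))
        g=np.zeros_like(m); cv2.fillConvexPoly(g,np.round(h*16).astype(np.int32),1,shift=4)
        return 1-(g&m).sum()/max(1,(g|m).sum())
    best=None
    for a in ([a0] if a0 is not None else np.radians([0,20,40])):
        S=np.array([[x,y,a],[x+.006,y,a],[x,y+.006,a],[x,y,a+.2]])
        o=minimize(cost,[x,y,a],method="Nelder-Mead",options=dict(initial_simplex=S,xatol=1e-4,fatol=1e-5,maxiter=150))
        if best is None or o.fun<best.fun: best=o
    return best.x[0],best.x[1],np.degrees(best.x[2])%60,1-best.fun
def look(name,z0,cam="wrist",fn=None,a0=None):
    im,proj=snap(cam,fn); out=[]
    bs=spotter.boxes_of(cam,name); rs=spotter.regions_of(cam,name)
    for d in rs:
        if d["conf"]<.3: continue
        v,u=np.nonzero(d["pixels"]); c=np.array([u.mean(),v.mean()])
        o=minimize(lambda q:((proj([[q[0],q[1],z0+.035]])[0]-c)**2).sum(),tool()[:2,3],method="Nelder-Mead",options=dict(xatol=1e-4))
        f=fit(d["pixels"],proj,*o.x,z0,a0); out.append((f,d["conf"],len(u),c)); print(name,np.round(f,4),"conf",round(d["conf"],2),"n",len(u),"px",c.round())
    print("boxes",[(np.round(d["point"],3).tolist(),round(d["conf"],2)) for d in bs])
    return im,proj,out
def plan(x,y,z=None,ang=None):
    """shift/turn (units of a move) to bring TCP to x,y,z with finger line at ang deg (mod 180); shift in current axes"""
    T=tool(); d=np.array([x,y,T[2,3] if z is None else z])-T[:3,3]
    ya=np.degrees(np.arctan2(T[1,1],T[0,1]))
    t=0 if ang is None else (ang-ya+90)%180-90
    print("pos",T[:3,3].round(4),"yang",round(ya,2),"tilt",np.degrees(Ro.from_matrix(T[:3,:3]).as_rotvec()).round(2),"shift",(T[:3,:3].T@d/.15).round(3),"az",round(-t/30,3))
E
python3 - <<'E'
from h import *
im,p,o=look("walnut1",.003,fn="w1.png")
look("lacquered",.003)
x,y,a,_=o[0][0]; print(a); plan(x,y); 
for k in(30,90,150): plan(x,y,.2,a+k)
E
```

```text
walnut1 [ 0.613   0.1362 46.7893  0.7547] conf 0.83 n 2909 px [239. 335.]
walnut1 [ 0.4905  0.3074 30.1479  0.98  ] conf 0.62 n 4004 px [325. 174.]
boxes [([0.483, 0.308, 0.05], 0.97), ([0.613, 0.138, 0.05], 0.67)]
lacquered [ 0.4827  0.1254 39.5305  0.8474] conf 0.89 n 3627 px [168. 242.]
boxes [([0.476, 0.14, 0.048], 0.81)]
46.789324528926514
pos [0.4852 0.3029 0.4047] yang 63.58 tilt [-4.1130e+01 -1.7522e+02 -3.0000e-02] shift [-1.257e+00 -6.160e-01 -1.000e-03] az 0.0
pos [0.4852 0.3029 0.4047] yang 63.58 tilt [-4.1130e+01 -1.7522e+02 -3.0000e-02] shift [-1.258 -0.617  1.364] az -0.44
pos [0.4852 0.3029 0.4047] yang 63.58 tilt [-4.1130e+01 -1.7522e+02 -3.0000e-02] shift [-1.258 -0.617  1.364] az -2.44
pos [0.4852 0.3029 0.4047] yang 63.58 tilt [-4.1130e+01 -1.7522e+02 -3.0000e-02] shift [-1.258 -0.617  1.364] az 1.56
```

View pics/w1.png

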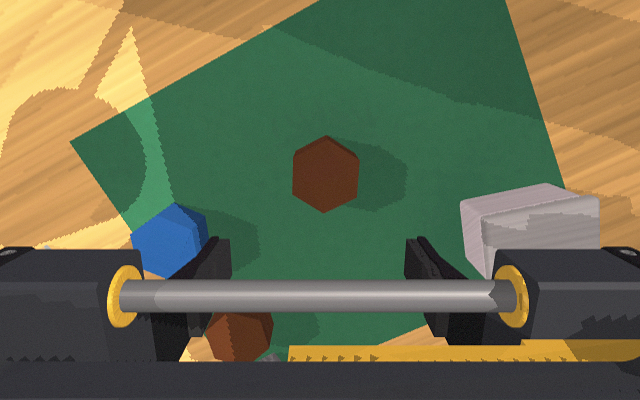

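The wrist view shows the walnut fully at px (325,174), with the blue block at (168,242) and the other walnut partly hidden at (239,335). I'll check the pose noise before using the fit.

```bash
python3 - <<'E'
from h import *
P=[];F=[]
for i in range(6):
    im,p=snap("wrist"); P.append(np.r_[tool()[:3,3],np.degrees(Ro.from_quat(status.read_state()["eef_rot"]).as_rotvec())])
    if i%2:
        im,proj=snap("wrist")
        d=min(spotter.regions_of("wrist","walnut1"),key=lambda d:abs(np.nonzero(d["pixels"])[1].mean()-325)); f=fit(d["pixels"],proj,.4905,.307,.003,.52); F.append(f)
print(np.round(P,4)); print(np.round(F,4)); print(status.read_state()["time"])
E
```

```text
[[ 4.854000e-01  3.026000e-01  4.047000e-01 -4.117370e+01 -1.752120e+02
  -2.240000e-02]
 [ 4.855000e-01  3.023000e-01  4.047000e-01 -4.121510e+01 -1.752074e+02
  -1.600000e-02]
 [ 4.859000e-01  3.017000e-01  4.048000e-01 -4.131020e+01 -1.751952e+02
  -1.280000e-02]
 [ 4.860000e-01  3.016000e-01  4.048000e-01 -4.134090e+01 -1.751846e+02
  -8.700000e-03]
 [ 4.862000e-01  3.014000e-01  4.048000e-01  4.137110e+01  1.751798e+02
   1.110000e-02]
 [ 4.862000e-01  3.014000e-01  4.048000e-01  4.137120e+01  1.751792e+02
   1.340000e-02]]
[[ 0.4906  0.3073 30.0764  0.9728]
 [ 0.4903  0.3075 30.7636  0.981 ]
 [ 0.4905  0.3077 30.3405  0.9801]]
2.25
```

The arm was still settling after the move, and the fit is stable at (0.4905, 0.3075) with corners at 30.3°. Descending to grasp now.

Call:
{"fn": "play_rows", "kwargs": {"series": [[-0.006,0.049,0.3,0,0,0.1],[-0.006,0.049,0.6,0,0,0.1],[-0.006,0.049,0.85,0,0,0.1],[-0.006,0.049,1,0,0,0.1],[-0.006,0.049,1,0,0,0.1]]}}

```text
time: 2.75
ee_pos: [0.4892, 0.3069, 0.2515]
eef_rot: [0.255, 0.967, -0.002, -0.002]
ft_force: [-0.6, -0.7, 0.6]
width: 0.0872
grip_force: 0.0
```

Call:
{"fn": "play_rows", "kwargs": {"series": [[0,0,0.12,0,0,0],[0,0,0.24,0,0,0],[0,0,0.34,0,0,0],[0,0,0.409,0,0,0],[0,0,0.409,0,0,0]]}}

```text
time: 3.25
ee_pos: [0.49, 0.3074, 0.1927]
eef_rot: [0.255, 0.967, -0.001, -0.0]
ft_force: [0.3, 0.5, -0.3]
width: 0.0873
grip_force: 0.0
```

Call:
{"fn": "play_rows", "kwargs": {"series": [[0,0,0,0,0,0],[0,0,0,0,0,0],[0,0,0,0,0,0]]}}

```text
time: 3.55
ee_pos: [0.4905, 0.3077, 0.1942]
eef_rot: [0.255, 0.967, 0.001, 0.0]
ft_force: [0.3, -0.4, 0.1]
width: 0.0874
grip_force: 0.0
```

Call:
{"fn": "play_rows", "kwargs": {"series": [[0,0,0,0,0,0],[0,0,0,0,0,0],[0,0,0,0,0,0],[0,0,0,0,0,0],[0,0,0,0,0,0]], "fingers": -1, "squeeze": 25}}

```text
time: 4.05
ee_pos: [0.4903, 0.3075, 0.1935]
eef_rot: [0.255, 0.967, 0.0, -0.0]
ft_force: [0.3, -0.7, 0.5]
width: 0.0639
grip_force: 25.0
```

Gripped at 63.9 mm. Lifting, turning to the tray's angle and carrying it over.

Call:
{"fn": "play_rows", "kwargs": {"series": [[0,0,-0.2,0,0,0],[0,0,-0.5,0,0,-0.25],[0,0,-0.8,0,0,-0.5],[0,0,-1,0,0,-0.66],[0,0,-1,0,0,-0.66]]}}

```text
time: 4.55
ee_pos: [0.4912, 0.308, 0.3483]
eef_rot: [0.084, 0.996, 0.003, 0.003]
ft_force: [1.4, -0.3, -1.6]
width: 0.0641
grip_force: 25.0
```

Call:
{"fn": "play_rows", "kwargs": {"series": [[0,0,-0.2,0,0,-0.25],[0,0,-0.41,0,0,-0.5],[0,0,-0.41,0,0,-0.66],[0,0,-0.41,0,0,-0.66]]}}

```text
time: 4.95
ee_pos: [0.4902, 0.3075, 0.4045]
eef_rot: [-0.088, 0.996, 0.0, -0.0]
ft_force: [0.4, -1.1, -0.7]
width: 0.0637
grip_force: 25.0
```

Call:
{"fn": "play_rows", "kwargs": {"series": [[-0.03,-0.25,0,0,0,0],[-0.07,-0.55,0,0,0,0],[-0.11,-0.85,0,0,0,0],[-0.123,-0.98,0,0,0,0]]}}

```text
time: 5.35
ee_pos: [0.5349, 0.1611, 0.4033]
eef_rot: [-0.083, 0.997, -0.001, -0.001]
ft_force: [0.5, -0.0, -0.2]
width: 0.0634
grip_force: 25.0
```

Call:
{"fn": "play_rows", "kwargs": {"series": [[-0.04,-0.33,0,0,0,0],[-0.08,-0.66,0,0,0,0],[-0.123,-0.98,0,0,0,0]]}}

```text
time: 5.65
ee_pos: [0.5777, 0.0225, 0.4032]
eef_rot: [-0.086, 0.996, -0.0, -0.001]
ft_force: [0.9, 0.9, -0.7]
width: 0.0637
grip_force: 25.0
```

Call:
{"fn": "play_rows", "kwargs": {"series": [[-0.04,-0.33,0,0,0,0],[-0.08,-0.66,0,0,0,0],[-0.11,-0.88,0,0,0,0],[-0.123,-0.98,0,0,0,0],[-0.123,-0.98,0,0,0,0]]}}

```text
time: 6.15
ee_pos: [0.6214, -0.1193, 0.4031]
eef_rot: [-0.084, 0.996, -0.0, -0.001]
ft_force: [-0.6, -0.3, -1.3]
width: 0.0641
grip_force: 25.0
```

Call:
{"fn": "play_rows", "kwargs": {"series": [[0,0,0,0,0,0],[0,0,0,0,0,0],[0,0,0,0,0,0],[0,0,0,0,0,0]]}}

```text
time: 6.55
ee_pos: [0.6215, -0.116, 0.405]
eef_rot: [-0.088, 0.996, 0.0, 0.0]
ft_force: [0.3, 0.3, -1.4]
width: 0.0637
grip_force: 25.0
```

```bash
python3 - <<'E'
from h import *
im,p,o=look("maple1",.006,fn="m1.png")
look("maple1",.006)
look("walnut1",.003)
plan(0.6,-.1); print(status.read_state()["time"],status.read_state()["width"])
E
```

```text
maple1 [ 0.5808 -0.1558  9.5154  0.9815] conf 0.84 n 4217 px [282. 127.]
maple1 [ 0.5699 -0.0923 10.079   0.9844] conf 0.68 n 4213 px [351. 128.]
boxes [([0.569, -0.092, 0.053], 0.94), ([0.581, -0.159, 0.048], 0.9)]
maple1 [ 0.5699 -0.0924  9.2923  0.9768] conf 0.71 n 4245 px [351. 128.]
maple1 [ 0.5806 -0.1559  9.6328  0.9787] conf 0.68 n 4238 px [283. 127.]
boxes [([0.577, -0.155, 0.051], 0.81), ([0.568, -0.09, 0.051], 0.74)]
walnut1 [ 0.6852 -0.0883 44.9687  0.2394] conf 0.89 n 16281 px [317. 267.]
walnut1 [ 0.6124  0.1361 46.2733  0.9802] conf 0.55 n 5122 px [555. 206.]
boxes [([0.605, -0.122, 0.264], 0.75), ([0.612, 0.124, 0.047], 0.63)]
pos [ 0.6215 -0.1171  0.4049] yang 100.02 tilt [-15.72 179.31   0.  ] shift [0.121 0.138 0.   ] az 0.0
7.0 0.06392194348383433
```

View pics/m1.png

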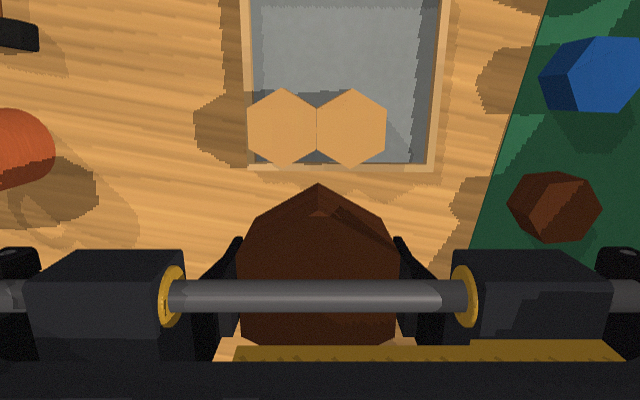

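Both maples show at px (283,127) and (351,128), face to face and aligned with the tray (yaw about 9.6°). The walnut is held square, and the second walnut is at px (555,206), which is (0.612, 0.136). I'll lower just short of the notch, set back 4 mm.

Call:
{"fn": "play_rows", "kwargs": {"series": [[0.2,0.01,0,0,0,0.014],[0.45,0.01,0,0,0,0.014],[0.65,0.01,0,0,0,0.014],[0.707,0.01,0,0,0,0.014],[0.707,0.01,0,0,0,0.014]]}}

```text
time: 7.5
ee_pos: [0.5162, -0.1345, 0.4055]
eef_rot: [-0.083, 0.997, 0.0, 0.001]
ft_force: [0.2, 0.3, -0.2]
width: 0.0639
grip_force: 25.0
```

Call:
{"fn": "play_rows", "kwargs": {"series": [[0,0,0.2,0,0,0],[0,0,0.45,0,0,0],[0,0,0.65,0,0,0],[0,0,0.8,0,0,0],[0,0,0.8,0,0,0]]}}

```text
time: 8.0
ee_pos: [0.5168, -0.1332, 0.2817]
eef_rot: [-0.084, 0.996, 0.0, -0.003]
ft_force: [-0.7, 0.0, -0.8]
width: 0.0636
grip_force: 25.0
```

Call:
{"fn": "play_rows", "kwargs": {"series": [[0,0,0,0,0,0],[0,0,0,0,0,0],[0,0,0,0,0,0],[0,0,0,0,0,0],[0,0,0,0,0,0]]}}

```text
time: 8.5
ee_pos: [0.517, -0.1341, 0.2854]
eef_rot: [-0.084, 0.996, 0.0, 0.0]
ft_force: [-0.1, -0.5, -0.9]
width: 0.0637
grip_force: 25.0
```

```bash
python3 - <<'E'
from h import *
plan(.5168,-.1340,.2,99.6); print(status.read_state()["time"])
E
```

```text
pos [ 0.517  -0.1341  0.2854] yang 99.61 tilt [-15.07 179.31   0.  ] shift [0.002 0.001 0.57 ] az 0.0
8.5
```

Call:
{"fn": "play_rows", "kwargs": {"series": [[0,0,0.15,0,0,0],[0,0,0.3,0,0,0],[0,0,0.44,0,0,0],[0,0,0.53,0,0,0],[0,0,0.57,0,0,0]]}}

```text
time: 9.0
ee_pos: [0.5166, -0.134, 0.1984]
eef_rot: [-0.084, 0.996, 0.0, -0.001]
ft_force: [0.3, -0.8, -0.5]
width: 0.0637
grip_force: 25.0
```

Call:
{"fn": "play_rows", "kwargs": {"series": [[0,0,0,0,0,0],[0,0,0,0,0,0],[0,0,0.01,0,0,0],[0,0,0.015,0,0,0],[0,0,0.02,0,0,0]]}}

```text
time: 9.5
ee_pos: [0.517, -0.1341, 0.1967]
eef_rot: [-0.084, 0.996, 0.0, 0.0]
ft_force: [-0.1, 0.5, -1.8]
width: 0.0639
grip_force: 25.0
```

Call:
{"fn": "play_rows", "kwargs": {"series": [[0,0,0.003,0,0,0],[0,0,0.003,0,0,0],[0,0,0.003,0,0,0],[0,0,0.003,0,0,0]]}}

```text
time: 9.9
ee_pos: [0.517, -0.1341, 0.1964]
eef_rot: [-0.084, 0.996, 0.0, 0.0]
ft_force: [-1.7, 0.6, 4.9]
width: 0.0634
grip_force: 25.0
```

Touching the floor with a light 5 N. Sliding into the notch in small steps.

Call:
{"fn": "play_rows", "kwargs": {"series": [[-0.007,0,0,0,0,0],[-0.012,0,0,0,0,0],[-0.017,0,0,0,0,0],[-0.017,0,0,0,0,0],[-0.017,0,0,0,0,0]]}}

```text
time: 10.4
ee_pos: [0.5192, -0.134, 0.1964]
eef_rot: [-0.084, 0.997, 0.0, -0.0]
ft_force: [-4.6, -0.5, 7.8]
width: 0.0637
grip_force: 25.0
```

Call:
{"fn": "play_rows", "kwargs": {"series": [[-0.005,0,0,0,0,0],[-0.005,0,0,0,0,0],[-0.005,0,0,0,0,0]]}}

```text
time: 10.7
ee_pos: [0.5198, -0.1339, 0.1964]
eef_rot: [-0.083, 0.997, 0.0, -0.0]
ft_force: [-4.6, 0.4, 9.3]
width: 0.0639
grip_force: 25.0
```

Call:
{"fn": "play_rows", "kwargs": {"series": [[-0.005,0,0,0,0,0],[-0.005,0,0,0,0,0],[-0.005,0,0,0,0,0]]}}

```text
time: 11.0
ee_pos: [0.5204, -0.1339, 0.1964]
eef_rot: [-0.083, 0.997, 0.0, -0.001]
ft_force: [-7.6, -0.7, 9.5]
width: 0.064
grip_force: 25.0
```

Call:
{"fn": "play_rows", "kwargs": {"series": [[-0.005,0,0,0,0,0],[-0.005,0,0,0,0,0],[-0.005,0,0,0,0,0]]}}

```text
time: 11.3
ee_pos: [0.5208, -0.1339, 0.1964]
eef_rot: [-0.083, 0.997, 0.0, -0.001]
ft_force: [-9.8, -0.7, 12.4]
width: 0.0639
grip_force: 25.0
```

```bash
python3 - <<'E'
from h import *
im,p=snap("scene","s1.png"); im,p=snap("wrist")
cv2.imwrite("pics/w2.png",im)
E
```

```text
(no output)
```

View pics/w2.png

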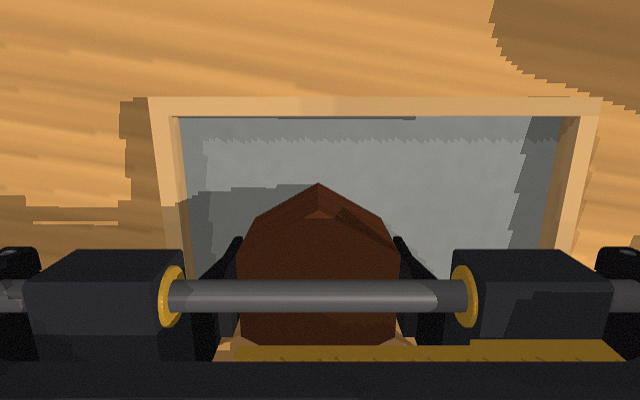

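Contact with the maples, at 10 N of push with about 4.6 N of that friction. Releasing, lifting and checking from above.

Call:
{"fn": "play_rows", "kwargs": {"series": [[0,0,0,0,0,0],[0,0,0,0,0,0],[0,0,0,0,0,0],[0,0,0,0,0,0]], "fingers": 1}}

```text
time: 11.8
ee_pos: [0.5217, -0.1332, 0.1959]
eef_rot: [-0.084, 0.996, 0.0, 0.0]
ft_force: [-0.7, -0.3, -0.5]
width: 0.0844
grip_force: 0.0
```

Call:
{"fn": "play_rows", "kwargs": {"series": [[0,0,-0.15,0,0,0],[0,0,-0.4,0,0,0],[0,0,-0.7,0,0,0],[0,0,-1,0,0,0],[0,0,-1,0,0,0]]}}

```text
time: 12.3
ee_pos: [0.523, -0.1339, 0.3521]
eef_rot: [-0.084, 0.996, -0.001, 0.005]
ft_force: [1.1, -0.1, 0.1]
width: 0.0871
grip_force: 0.0
```

Call:
{"fn": "play_rows", "kwargs": {"series": [[-0.15,0,-0.15,0,0,0],[-0.3,0,-0.3,0,0,0],[-0.37,0,-0.39,0,0,0],[-0.37,0,-0.39,0,0,0],[-0.37,0,-0.39,0,0,0]]}}

```text
time: 12.8
ee_pos: [0.5759, -0.1242, 0.4033]
eef_rot: [-0.084, 0.996, 0.0, -0.001]
ft_force: [-0.5, 1.1, -0.5]
width: 0.0871
grip_force: 0.0
```

Call:
{"fn": "play_rows", "kwargs": {"series": [[0,0,0,0,0,0],[0,0,0,0,0,0],[0,0,0,0,0,0],[0,0,0,0,0,0],[0,0,0,0,0,0]]}}

```text
time: 13.3
ee_pos: [0.5762, -0.1241, 0.4043]
eef_rot: [-0.084, 0.996, 0.0, -0.0]
ft_force: [0.2, -0.5, 0.3]
width: 0.0869
grip_force: 0.0
```

```bash
python3 - <<'E'
from h import *
im,p,o=look("maple1",.006)
im,p,o=look("walnut1",.006)
cv2.imwrite("pics/n1.png",cv2.resize(im[60:240,200:480],None,fx=2.8,fy=2.8))
plan(.6124,.1361,.405,76.3); plan(.6124,.1361,.405,136.3); print(status.read_state()["time"])
E
```

```text
maple1 [ 0.5814 -0.1563  9.7534  0.9282] conf 0.91 n 3929 px [282. 176.]
maple1 [ 0.5714 -0.0922  9.6017  0.9185] conf 0.88 n 3739 px [350. 177.]
maple1 [ 0.5213 -0.1328  9.4391  0.9716] conf 0.7 n 4208 px [317. 118.]
boxes [([0.568, -0.092, 0.053], 0.95), ([0.579, -0.157, 0.05], 0.65)]
walnut1 [0.6073 0.1322 2.1528 0.5623] conf 0.95 n 2720 px [545. 231.]
walnut1 [ 0.5216 -0.1323 10.214   0.9664] conf 0.69 n 4187 px [317. 119.]
boxes [([0.517, -0.134, 0.056], 0.93), ([0.597, 0.113, 0.046], 0.86)]
pos [ 0.5763 -0.124   0.4044] yang 99.61 tilt [-1.5070e+01  1.7937e+02  1.0000e-02] shift [-0.527  1.67  -0.004] az 0.777
pos [ 0.5763 -0.124   0.4044] yang 99.61 tilt [-1.5070e+01  1.7937e+02  1.0000e-02] shift [-0.527  1.67  -0.004] az -1.223
13.6
```

View pics/n1.png

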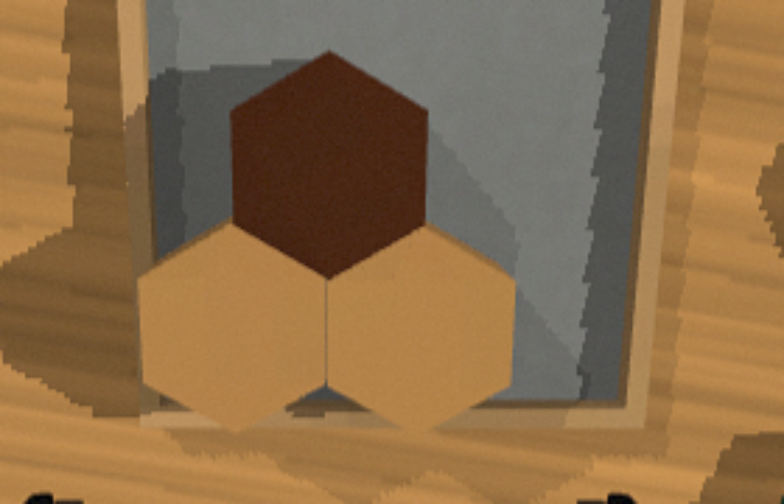

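The view shows the walnut nested tight between the two maples (dark hexagon over the notch at crop (330,165)), with a hairline gap between the maples. On to the second walnut.

Call:
{"fn": "play_rows", "kwargs": {"series": [[-0.08,0.25,0,0,0,0],[-0.18,0.55,0,0,0,0],[-0.264,0.835,0,0,0,0]]}}

```text
time: 13.9
ee_pos: [0.5945, 0.0076, 0.4046]
eef_rot: [-0.083, 0.997, 0.0, 0.0]
ft_force: [0.8, 0.0, -0.2]
width: 0.0868
grip_force: 0.0
```

Call:
{"fn": "play_rows", "kwargs": {"series": [[-0.09,0.3,0,0,0,0.2],[-0.18,0.58,0,0,0,0.45],[-0.23,0.75,0,0,0,0.65],[-0.264,0.835,0,0,0,0.777],[-0.264,0.835,0,0,0,0.777]]}}

```text
time: 14.4
ee_pos: [0.6124, 0.139, 0.4039]
eef_rot: [0.118, 0.993, 0.0, -0.0]
ft_force: [0.2, -0.2, -0.3]
width: 0.0868
grip_force: 0.0
```

Call:
{"fn": "play_rows", "kwargs": {"series": [[0,0,0,0,0,0],[0,0,0,0,0,0],[0,0,0,0,0,0],[0,0,0,0,0,0],[0,0,0,0,0,0]]}}

```text
time: 14.9
ee_pos: [0.6126, 0.1357, 0.4046]
eef_rot: [0.12, 0.993, 0.0, 0.0]
ft_force: [-1.1, 0.1, 0.9]
width: 0.087
grip_force: 0.0
```

```bash
python3 - <<'E'
from h import *
im,p,o=look("walnut1",.003)
im,p,o=look("walnut1",.003,fn="w3.png")
o=max(o,key=lambda q:q[0][3])[0]
plan(o[0],o[1],.1935,o[2]+30); print(status.read_state()["time"])
E
```

```text
walnut1 [ 0.6127  0.1361 45.5047  0.9827] conf 0.78 n 3959 px [316. 175.]
walnut1 [ 0.5203 -0.1359 10.007   0.8684] conf 0.6 n 4704 px [ 34. 147.]
boxes [([0.609, 0.135, 0.046], 0.64), ([0.519, -0.119, 0.056], 0.63)]
walnut1 [ 0.6128  0.136  46.1364  0.9841] conf 0.85 n 3978 px [316. 175.]
walnut1 [ 0.5203 -0.137  12.0809  0.8656] conf 0.82 n 4523 px [ 33. 148.]
boxes [([0.609, 0.132, 0.047], 0.96), ([0.521, -0.12, 0.058], 0.81)]
pos [0.6126 0.1362 0.4044] yang 76.3 tilt [-2.1460e+01 -1.7871e+02 -1.0000e-02] shift [-2.000e-03 -1.000e-03  1.406e+00] az 0.006
15.2
```

View pics/w3.png

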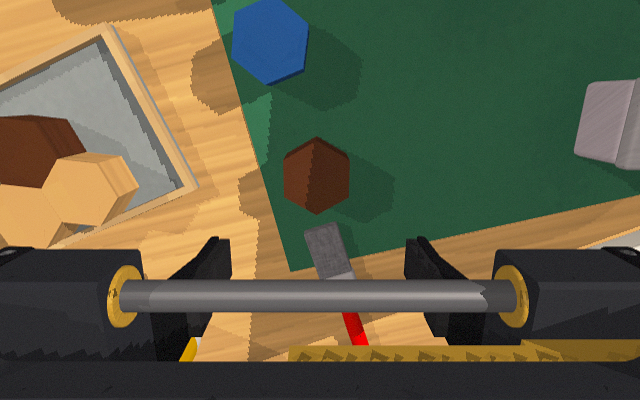

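The walnut is centred at px (316,175). The brush is behind it at (328,250), out of the fingers' path. Descending to grip.

Call:
{"fn": "play_rows", "kwargs": {"series": [[0,0,0.3,0,0,0],[0,0,0.6,0,0,0],[0,0,0.85,0,0,0],[0,0,1,0,0,0],[0,0,1,0,0,0]]}}

```text
time: 15.7
ee_pos: [0.6113, 0.136, 0.2509]
eef_rot: [0.119, 0.993, -0.001, -0.003]
ft_force: [-0.4, -0.6, -0.0]
width: 0.0869
grip_force: 0.0
```

Call:
{"fn": "play_rows", "kwargs": {"series": [[0,0,0.12,0,0,0],[0,0,0.24,0,0,0],[0,0,0.34,0,0,0],[0,0,0.405,0,0,0],[0,0,0.405,0,0,0]]}}

```text
time: 16.2
ee_pos: [0.6123, 0.1362, 0.1929]
eef_rot: [0.119, 0.993, -0.0, -0.001]
ft_force: [-0.8, -1.4, -0.6]
width: 0.0871
grip_force: 0.0
```

Call:
{"fn": "play_rows", "kwargs": {"series": [[0,0,0,0,0,0],[0,0,0,0,0,0],[0,0,0,0,0,0]]}}

```text
time: 16.5
ee_pos: [0.6129, 0.1363, 0.1945]
eef_rot: [0.119, 0.993, 0.0, 0.001]
ft_force: [0.4, 1.6, 0.5]
width: 0.0868
grip_force: 0.0
```

Call:
{"fn": "play_rows", "kwargs": {"series": [[0,0,0,0,0,0],[0,0,0,0,0,0],[0,0,0,0,0,0],[0,0,0,0,0,0],[0,0,0,0,0,0]], "fingers": -1, "squeeze": 25}}

```text
time: 17.0
ee_pos: [0.6126, 0.1361, 0.1937]
eef_rot: [0.119, 0.993, -0.0, 0.0]
ft_force: [-0.1, -1.1, 0.9]
width: 0.0635
grip_force: 25.0
```

Gripped. Lifting, turning to the other face pair (finger line 39.6°) and carrying to the tray.

Call:
{"fn": "play_rows", "kwargs": {"series": [[0,0,-0.2,0,0,0],[0,0,-0.5,0,0,0.25],[0,0,-0.8,0,0,0.5],[0,0,-1,0,0,0.61],[0,0,-1,0,0,0.61]]}}

```text
time: 17.5
ee_pos: [0.6136, 0.1363, 0.3487]
eef_rot: [0.277, 0.961, 0.002, 0.003]
ft_force: [0.9, -0.9, -1.8]
width: 0.064
grip_force: 25.0
```

Call:
{"fn": "play_rows", "kwargs": {"series": [[0,0,0,0,0,0.25],[0,0,0,0,0,0.5],[0,0,0,0,0,0.613],[0,0,0,0,0,0.613]]}}

```text
time: 17.9
ee_pos: [0.6123, 0.1363, 0.3424]
eef_rot: [0.426, 0.905, -0.001, -0.001]
ft_force: [-0.4, -0.6, -1.5]
width: 0.064
grip_force: 25.0
```

Call:
{"fn": "play_rows", "kwargs": {"series": [[-0.1,-0.25,0,0,0,0],[-0.2,-0.5,0,0,0,0],[-0.295,-0.7,0,0,0,0]]}}

```text
time: 18.2
ee_pos: [0.5587, 0.0334, 0.3428]
eef_rot: [0.425, 0.905, -0.001, -0.0]
ft_force: [0.5, -0.4, -0.5]
width: 0.0637
grip_force: 25.0
```

Call:
{"fn": "play_rows", "kwargs": {"series": [[-0.1,-0.25,0,0,0,0],[-0.2,-0.5,0,0,0,0],[-0.27,-0.65,0,0,0,0],[-0.295,-0.7,0,0,0,0],[-0.295,-0.7,0,0,0,0]]}}

```text
time: 18.7
ee_pos: [0.5069, -0.0666, 0.3435]
eef_rot: [0.426, 0.905, 0.0, -0.0]
ft_force: [0.8, 0.4, -1.8]
width: 0.0637
grip_force: 25.0
```

Call:
{"fn": "play_rows", "kwargs": {"series": [[0,0,0,0,0,0],[0,0,0,0,0,0],[0,0,0,0,0,0],[0,0,0,0,0,0],[0,0,0,0,0,0]]}}

```text
time: 19.2
ee_pos: [0.5073, -0.0655, 0.3436]
eef_rot: [0.425, 0.905, -0.0, -0.0]
ft_force: [0.6, -1.0, -2.0]
width: 0.0639
grip_force: 25.0
```

```bash
python3 - <<'E'
from h import *
plan(.5073,-.0660,.2,39.6); print(status.read_state()["time"])
E
```

```text
pos [ 0.5073 -0.0655  0.3436] yang 39.64 tilt [-7.6570e+01 -1.6289e+02  1.0000e-02] shift [-0.002 -0.002  0.957] az 0.001
19.2
```

Call:
{"fn": "play_rows", "kwargs": {"series": [[0,0,0.2,0,0,0],[0,0,0.4,0,0,0],[0,0,0.55,0,0,0],[0,0,0.7,0,0,0],[0,0,0.8,0,0,0]]}}

```text
time: 19.7
ee_pos: [0.5068, -0.0657, 0.2221]
eef_rot: [0.426, 0.905, -0.0, -0.001]
ft_force: [1.3, -0.6, -1.2]
width: 0.0637
grip_force: 25.0
```

Call:
{"fn": "play_rows", "kwargs": {"series": [[0,0,0.08,0,0,0],[0,0,0.13,0,0,0],[0,0,0.157,0,0,0],[0,0,0.157,0,0,0],[0,0,0.157,0,0,0]]}}

```text
time: 20.2
ee_pos: [0.5075, -0.0659, 0.2007]
eef_rot: [0.426, 0.905, 0.0, 0.0]
ft_force: [-1.0, 0.4, -1.3]
width: 0.0638
grip_force: 25.0
```

Call:
{"fn": "play_rows", "kwargs": {"series": [[0,0,0.007,0,0,0],[0,0,0.013,0,0,0],[0,0,0.018,0,0,0],[0,0,0.022,0,0,0],[0,0,0.022,0,0,0]]}}

```text
time: 20.7
ee_pos: [0.5072, -0.0658, 0.1968]
eef_rot: [0.426, 0.905, 0.0, -0.0]
ft_force: [0.0, 0.1, -1.0]
width: 0.0637
grip_force: 25.0
```

Call:
{"fn": "play_rows", "kwargs": {"series": [[0,0,0.004,0,0,0],[0,0,0.004,0,0,0],[-0.007,0,0.004,0,0,0],[-0.014,0,0.004,0,0,0],[-0.02,0,0.004,0,0,0]]}}

```text
time: 21.2
ee_pos: [0.5092, -0.0676, 0.1967]
eef_rot: [0.426, 0.905, 0.001, -0.0]
ft_force: [-2.8, 2.8, 6.7]
width: 0.0643
grip_force: 25.0
```

Call:
{"fn": "play_rows", "kwargs": {"series": [[-0.005,0,0,0,0,0],[-0.008,0,0,0,0,0],[-0.008,0,0,0,0,0],[-0.008,0,0,0,0,0]]}}

```text
time: 21.6
ee_pos: [0.5101, -0.0686, 0.1967]
eef_rot: [0.426, 0.905, 0.0, -0.0]
ft_force: [-1.9, 3.2, 5.1]
width: 0.0637
grip_force: 25.0
```

Call:
{"fn": "play_rows", "kwargs": {"series": [[-0.005,0,0,0,0,0],[-0.005,0,0,0,0,0],[-0.005,0,0,0,0,0]]}}

```text
time: 21.9
ee_pos: [0.5106, -0.0692, 0.1967]
eef_rot: [0.426, 0.905, 0.001, -0.0]
ft_force: [-2.2, 3.6, 5.6]
width: 0.0642
grip_force: 25.0
```

Call:
{"fn": "play_rows", "kwargs": {"series": [[-0.005,0,0,0,0,0],[-0.005,0,0,0,0,0],[-0.005,0,0,0,0,0]]}}

```text
time: 22.2
ee_pos: [0.5111, -0.0697, 0.1967]
eef_rot: [0.426, 0.905, 0.001, -0.0]
ft_force: [-2.4, 2.6, 4.8]
width: 0.0636
grip_force: 25.0
```

Call:
{"fn": "play_rows", "kwargs": {"series": [[-0.004,0,0,0,0,0],[-0.004,0,0,0,0,0],[-0.004,0,0,0,0,0]]}}

```text
time: 22.5
ee_pos: [0.5114, -0.0701, 0.1967]
eef_rot: [0.425, 0.905, 0.001, -0.0]
ft_force: [-3.6, 4.0, 7.3]
width: 0.0638
grip_force: 25.0
```

Call:
{"fn": "play_rows", "kwargs": {"series": [[-0.004,0,0,0,0,0],[-0.004,0,0,0,0,0],[-0.004,0,0,0,0,0]]}}

```text
time: 22.8
ee_pos: [0.5115, -0.0702, 0.1967]
eef_rot: [0.425, 0.905, 0.001, -0.001]
ft_force: [-5.4, 5.5, 8.4]
width: 0.0642
grip_force: 25.0
```

```bash
python3 - <<'E'
from h import *
im,p=snap("wrist")
cv2.imwrite("pics/w4.png",im)
E
```

View pics/w4.png

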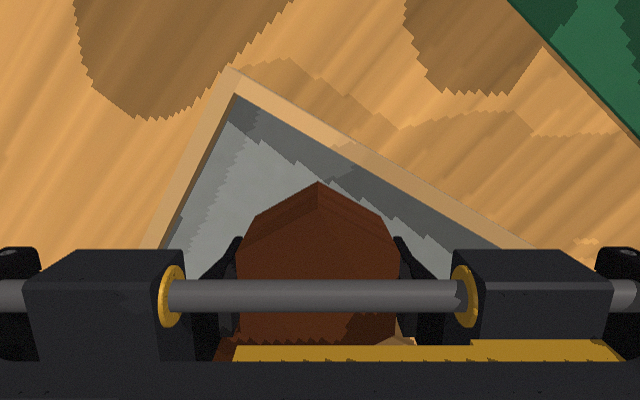

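Contact confirmed by the rising force. Releasing gently, lifting and inspecting.

Call:
{"fn": "play_rows", "kwargs": {"series": [[0,0,0,0,0,0],[0,0,0,0,0,0],[0,0,0,0,0,0],[0,0,0,0,0,0]], "fingers": 0.85}}

```text
time: 23.25
ee_pos: [0.5116, -0.0713, 0.1962]
eef_rot: [0.426, 0.905, -0.0, 0.0]
ft_force: [0.2, -0.2, 0.3]
width: 0.0793
grip_force: 0.0
```

Call:
{"fn": "play_rows", "kwargs": {"series": [[0,0,-0.15,0,0,0],[0,0,-0.4,0,0,0],[0,0,-0.7,0,0,0],[0,0,-1,0,0,0],[0,0,-1,0,0,0]]}}

```text
time: 23.75
ee_pos: [0.513, -0.0719, 0.3521]
eef_rot: [0.426, 0.905, 0.002, 0.004]
ft_force: [-0.3, 0.1, -1.0]
width: 0.0804
grip_force: 0.0
```

Call:
{"fn": "play_rows", "kwargs": {"series": [[-0.15,0,-0.15,0,0,0],[-0.35,0,-0.3,0,0,0],[-0.5,0,-0.39,0,0,0],[-0.565,0,-0.39,0,0,0],[-0.565,0,-0.39,0,0,0]]}}

```text
time: 24.25
ee_pos: [0.5657, -0.1372, 0.4036]
eef_rot: [0.427, 0.904, -0.001, -0.0]
ft_force: [0.1, -0.1, -0.6]
width: 0.0803
grip_force: 0.0
```

Call:
{"fn": "play_rows", "kwargs": {"series": [[0,0,0,0,0,0],[0,0,0,0,0,0],[0,0,0,0,0,0],[0,0,0,0,0,0],[0,0,0,0,0,0]]}}

```text
time: 24.75
ee_pos: [0.5655, -0.1362, 0.4047]
eef_rot: [0.426, 0.905, 0.0, -0.0]
ft_force: [0.4, 0.1, -0.8]
width: 0.0803
grip_force: 0.0
```

```bash
python3 - <<'E'
from h import *
im,p,o=look("maple1",.006)
im,p,o=look("walnut1",.006)
cv2.imwrite("pics/n2.png",cv2.resize(im[20:250,180:480],None,fx=2.6,fy=2.6,interpolation=cv2.INTER_CUBIC))
print(status.read_state()["time"])
E
```

```text
maple1 [ 0.5829 -0.1577 10.8533  0.8631] conf 0.71 n 3493 px [315. 203.]
maple1 [ 0.5713 -0.0922  9.5876  0.9466] conf 0.69 n 3942 px [351. 148.]
boxes [([0.568, -0.089, 0.053], 0.76), ([0.58, -0.156, 0.05], 0.59)]
walnut1 [ 0.5119 -0.0682  9.1318  0.9795] conf 0.89 n 4619 px [318.  84.]
walnut1 [ 0.5214 -0.1324 11.0942  0.962 ] conf 0.64 n 4088 px [283. 146.]
boxes [([0.511, -0.072, 0.051], 0.9), ([0.518, -0.133, 0.054], 0.81)]
25.05
```

View pics/n2.png

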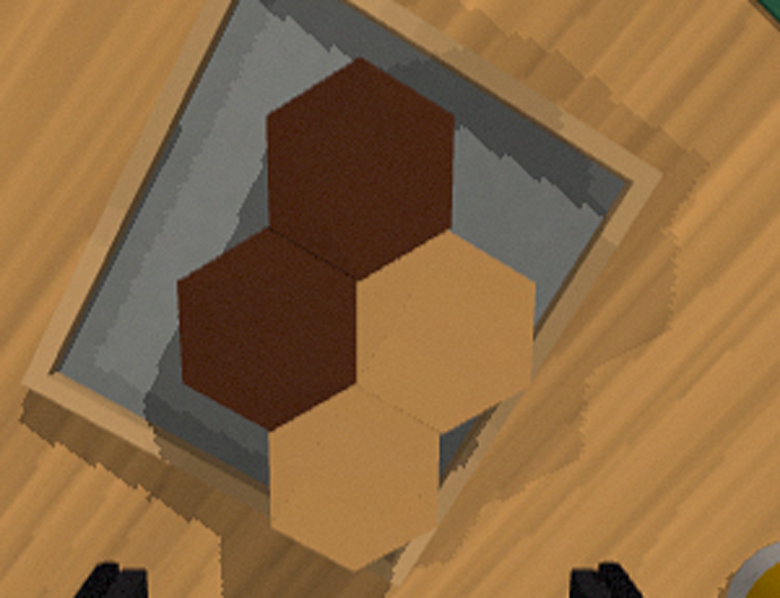

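The picture shows all four blocks close-packed: walnuts at crop (360,165) and (268,330), maples at (445,330) and (355,475), with no more than hairline seams. The gripper is clear, so I'm handing in.

```bash
python3 -c "
from bench import job
print(job.close_job())"
```

```text
the job is handed in; nothing more can be done
None
```

Both walnut blocks sit flat in the tray, close-packed against the maple blocks with only hairline seams in the last wrist picture; the gripper had let go and was clear, and the job was handed in at about 25 s.

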